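# Reset the levelling screw of the turntable shelf

## Task

The board with the round turntable is levelled by the upright screw at the end of its steel bracket. Loosen the jam nut by swinging its lever anticlockwise (seen from above) to about its loose stop, some 60 degrees; turn the screw's bar head clockwise, less than a quarter turn, until it lies in line with the bracket's arm; then swing the lever back to its tight stop without letting the screw shift. Do not turn the screw while the nut is tight, and do not touch the other bracket, which carries no turntable.

Things in the scene. Friction and masses are not known exactly. Their poses are not given: they have to be found in the camera images.
- level_bracket: Bracket to adjust, fixed: red brick (y 130-235 mm, 60 high), plywood board on it (y 100-270, x +-110, top z 72) with round grey turntable, 170 wide, and white plate (centre y 185, top z 110). Flat steel arm, 50 wide, top z 40, y -30 to 130. Origin: on the upright screw's axis at table height; z up, +y along the arm to the brick. Aluminium cup, 65 high, 66 wide, near x 120, y -70.
- jam_nut (a joint): Jam nut on the screw's axis with radial lever: dark steel bar 16 mm wide, z 41-53 mm, reaching 100 mm from the axis, only table below it past 25 mm. 0 = tight stop: lever points 165 deg anticlockwise from the bracket's +x; grows anticlockwise from above (loosening) to the stop at 1.1 rad. 0.15 N m, stays where left; push its side with shut fingers or pinch from above.
- level_screw (a joint): Screw's aluminium bar head above the nut: 50 mm long, 14 wide, z 70-94 mm, centred on the axis. 0 = bar in line with the arm (bracket's y); grows clockwise from above; starts at -1.3 to -0.6 rad, stops at -1.5 and 0.5. 0.08 N m, stays where left, height constant. The tight nut does not block it, but turning it then is forbidden.
- other_bracket: Like bracket to leave alone, fixed: same brick, board, arm, lever nut and bar head, same sizes and axes, but no turntable: a clear jar with a lid, 110 mm high and 90 wide, stands on its board. Origin on its screw's axis at table height. A white bowl, 35 high, 80 wide, stands near x 120, y -70 mm.

How it is judged:
By the outcome, as a careful person would: the job done as asked, in the order asked, and still so for the second after the job is handed in, with the robot touching nothing.
It also fails if it takes over 64 s, if anything falls off the work surface, if the arm or the gripper's body presses on something with over 40 N, if the wrist force passes 120 N, or if a joint passes its speed limit or range.

## Robot

A 7-joint arm with a two-finger parallel gripper is mounted at the origin on the work surface. World frame = base frame: x ahead of the robot, y to its left, z up, the work surface at z = 0. Lengths are in m, angles in rad, forces in N, time in s.
With the tool pointing down it reaches from about 0.4 to 0.875 m from the base axis. Payload 19.3 kg.
Tool frame: the origin (TCP) lies at the very end of the fingers, on their centre line; the grasp point (between the pads) lies 19 mm behind it; z points along the fingers, y is the direction in which the jaws open and shut (so a half turn about z gives the same grasp; the last joint's range is limited). The gripper opens to 85 mm and grips with 20 to 120 N. Pads are 22 mm wide; open, the fingers measure 114 mm over their backs; the gripper's body (76 mm by 85 mm) begins 54 mm behind the grasp point. The pads swing forward as they close: fully open they stand 13 mm farther back than shut.
Start: joints at [1.278, 0.521, -0.036, 1.599, 0.021, 1.021, -0.113], TCP at [0.138, -0.61, 0.231] pointing down, gripper open.
Joint ranges: [-2.91, 2.91], [-0.3, 2.13], [-1.5, 1.42], [0.17, 2.43], [-1.26, 4.41], [0.16, 1.93], [-2.52, 2.52]. Speed limits (rad/s): [1.89, 1.89, 2.39, 2.39, 3.01, 3.01, 3.01].

## Interface

Orientations are given as [roll, pitch, yaw] about the fixed x, y, z axes, in that order (R = Rz(yaw) Ry(pitch) Rx(roll)).
In Python, from workcell import bot, grab_frame, calibration, workorder gives the robot as it stands.
- The arm moves only by the tool move_arm, never from a script. Its arguments are lists of equal length, an entry for each row: "jaw": the closure in counts, from 0 (fully open) to 255 (shut); "dp": the shift along the tool's x, y, z in units of 800 mm (1.0 is 800 mm), a list of three; "rotation": the turn, a rotation vector about the tool's x, y, z in units of pi rad (1.0 is pi rad), a list of three. In form: {"jaw": [jaw, ...], "dp": [[dx, dy, dz], ...], "rotation": [[rx, ry, rz], ...]}. A call has 1 to 10 rows; each row shifts and turns the commanded pose from where the row before left it, along the tool's axes as they then stand; what a row does not reach is not made up. A row lasts 1/8 s, in which the tool goes at most 62.5 mm and 10.7 degrees, less where a joint would pass 70% of its speed; a pose out of reach is approached as far as the arm can. A call with a number of a shift or a turn outside -1 to 1 is refused whole. A call with a gripper value outside its range is refused whole. The fingers move at their own pace and stop on an object; "squeeze" is the grip in N (left out, the last holds). Time passes only in rows, so rows that do not move let the fingers close. It gives the time, the measured TCP pose, the force and the opening at its end, in the units of the state.
- bot.observe(): the state, without advancing time (a new reading comes with each control period).
- grab_frame(name): name is "scene" or "top"; returns the picture (400x640x3 uint8, blue, green, red); there is no depth.
- calibration(name): a dict with "camera_matrix" (3x3 intrinsics, pixels), "T" (4x4, takes a point from camera to world coordinates). Camera axes: x right, y down, z forward; pixel columns grow to the right and rows downward; lengths in m; the calibration is good to about 2 mm. A picture is of the moment at which its call begins. calibration takes no time and is no camera call.
- workorder.job_done(): hands the job in, once; it reports no verdict.
The state is a dict: "clock": time; "qpos": joint angles; "qd": joint speeds; "joint_efforts": joint torques, N m; "position": TCP position; "tool_rot": TCP orientation; "force": force on the tool from outside, world axes, zero at the start; "moment": the same for the moment, N m; "grip_width": finger opening in m.
Only numpy, scipy, OpenCV 4.12 (cv2) and the standard library are available. Lean on these libraries where they do the work, as an engineer would, in place of code of your own. Each camera call takes 0.05 s, during which the arm holds its last target. There are 200 camera calls.

## Working session

There is one attempt and no reset: what is moved stays moved. The work goes in short steps, Python scripts to look and compute and a tool call to move; the robot and the scene stay as the last step left them, time stands still between calls to the robot, and variables do not carry over. Pictures are saved under pics/ and viewed, about 8 in all and at most 12, crops included, and the job is handed in when it is done.

Besides the shell and the picture viewer there is one more tool, called after "Call:" as name(argument=value, ...) on one line, values as JSON. move_arm: Moves the arm, as the interface text tells. Shifts and turns lie within -1 to 1; 1 stands for 800 mm of shift or pi rad of turn. Its arguments: {"type":"object","properties":{"jaw":{"type":"array","items":{"type":"number"}},"dp":{"type":"array","items":{"type":"array","items":{"type":"number","minimum":-1,"maximum":1}}},"rotation":{"type":"array","items":{"type":"array","items":{"type":"number","minimum":-1,"maximum":1}}},"squeeze":{"type":"number"}},"required":["jaw","dp","rotation"]}

```bash
mkdir -p pics; ls
python3 - <<'E'
from workcell import bot, grab_frame, calibration
import cv2
for n in("scene","top"):
    cv2.imwrite(f"pics/{n}0.png",grab_frame(n)); c=calibration(n); print(n,c["camera_matrix"],c["T"].round(4) if hasattr(c["T"],'round') else c["T"])
print(bot.observe())
E
```

```text
pics
scene [[481.24891441   0.         313.79801328]
 [  0.         481.24891441 198.94504828]
 [  0.           0.           1.        ]] [[-0.6828  0.3954 -0.6143  1.0607]
 [ 0.7305  0.3591 -0.5809  0.39  ]
 [-0.0091 -0.8454 -0.5341  0.5018]
 [ 0.      0.      0.      1.    ]]
top [[456.28500878   0.         318.44789867]
 [  0.         456.28500878 197.52512676]
 [  0.           0.           1.        ]] [[-0.0255 -0.9915  0.1273  0.4821]
 [-0.9997  0.0247 -0.0083 -0.0633]
 [ 0.0051 -0.1275 -0.9918  0.9126]
 [ 0.      0.      0.      1.    ]]
{'clock': 0.1, 'qpos': array([ 1.27776809,  0.52198853, -0.03631335,  1.59994969,  0.0212154 ,
        1.02111573, -0.11277996]), 'qd': array([ 2.40686745e-06, -1.43704737e-03, -1.69773201e-03,  2.69617813e-04,
        1.21938342e-03, -8.29733060e-04,  6.23002511e-04]), 'joint_efforts': array([ 3.62422623e-03, -9.28481627e+01,  1.98368043e+00, -3.70531118e+01,
        1.80364901e-02,  5.43075163e-03,  6.46548074e-05]), 'position': array([ 0.13800304, -0.60925488,  0.23076266]), 'tool_rot': array([-3.14052099e+00,  9.60806446e-05,  2.22833173e-01]), 'force': array([-0.88002405, -0.30898155, -0.41249812]), 'moment': array([-0.0162238 ,  0.00021906, -0.05639621]), 'grip_width': 0.08524835067433648}
```

View pics/top0.png

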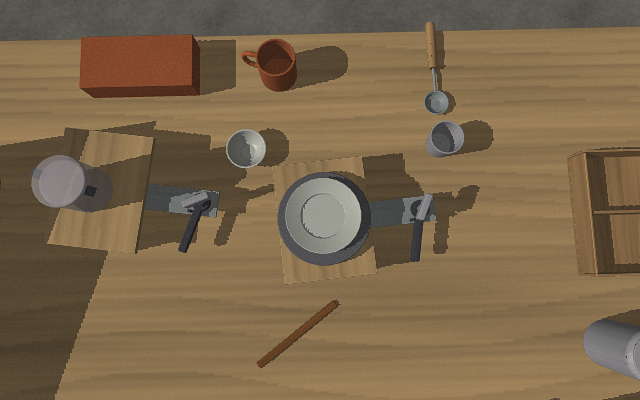

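View pics/scene0.png

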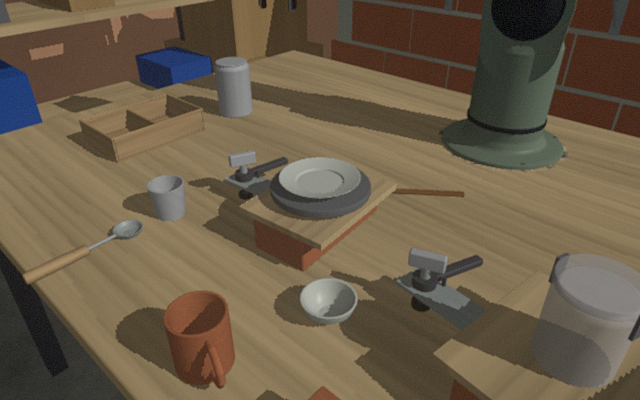

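```bash
cat > h.py <<'E'
import numpy as np, cv2
from workcell import bot, grab_frame, calibration
def w(name,u,v,z):
    c=calibration(name);K=np.array(c["camera_matrix"]);T=np.array(c["T"])
    d=T[:3,:3]@np.linalg.inv(K)@[u,v,1];o=T[:3,3]
    return (o+d*(z-o[2])/d[2])[:2]
def p(name,P):
    c=calibration(name);K=np.array(c["camera_matrix"]);T=np.linalg.inv(np.array(c["T"]))
    q=K@(T@np.append(P,1))[:3];return q[:2]/q[2]
E
python3 - <<'E'
import cv2
a=cv2.imread("pics/top0.png")[160:280,360:500]
cv2.imwrite("pics/c1.png",cv2.resize(a,None,fx=5,fy=5,interpolation=cv2.INTER_CUBIC))
E
```

```text
(no output)
```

View pics/c1.png

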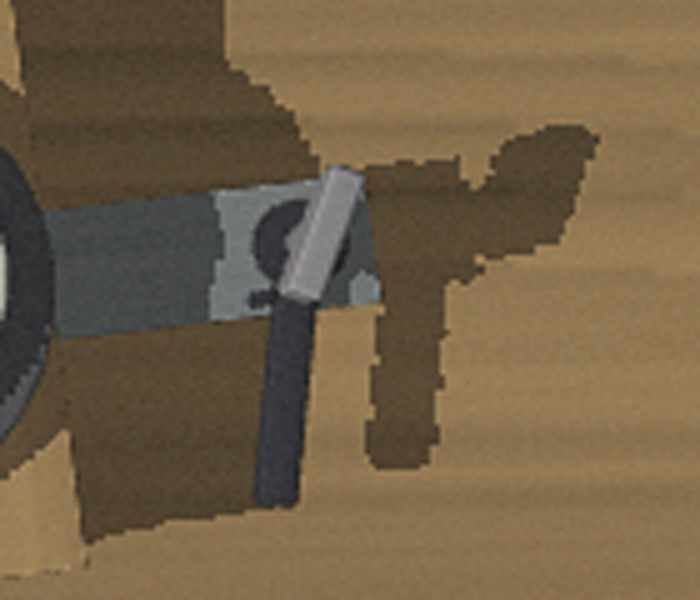

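Run:
```python
from h import *
f=lambda x,y,z:w("top",360+x/5,160+y/5,z)
im=cv2.imread("pics/top0.png");g=cv2.cvtColor(im,cv2.COLOR_BGR2GRAY)
m=np.zeros_like(g);cv2.circle(m,(323,215),42,255,-1)
m=((g>150)&(m>0)&(im.max(2).astype(int)-im.min(2)<30)).astype(np.uint8)
pts=cv2.findNonZero(m);(cx,cy),ax,an=cv2.fitEllipse(cv2.convexHull(pts));print("plate px",cx,cy,ax)
pc=w("top",cx,cy,.11)
b1,b2=f(350,172,.094),f(302,295,.094);S=(b1+b2)/2
e1,e2=f(60,338,.04),f(378,302,.04);t1,t2=f(50,210,.04),f(220,193,.04)
L=f(277,503,.053)
an=lambda v:np.degrees(np.arctan2(v[1],v[0]))
print("plate",pc,"bar",b1,b2,"c",S,np.linalg.norm(b1-b2),"bar ang",an(b1-b2))
print("y-axis ang: plate",an(pc-S),"dist",np.linalg.norm(pc-S),"edges",an(e1-e2),an(t1-t2),"end",an(f(370,190,.04)-f(380,302,.04)))
print("lever",L,an(L-S)%360,np.linalg.norm(L-S))
```

```text
plate px 322.8038330078125 215.34461975097656 (75.21115112304688, 75.2910385131836)
plate [ 0.55326308 -0.07684537] bar [ 0.58787895 -0.2723908 ] [ 0.54367648 -0.25255986] c [ 0.56577772 -0.26247533] 0.04844713447207061 bar ang -24.162855406339922
y-axis ang: plate 93.85688060185824 dist 0.18605133013018998 edges 94.9970080990181 94.3091748628314 end 1.7620945882140047
lever [ 0.46919189 -0.24848266] 171.75674450011286 0.0975941455337768
```

Call:
move_arm(jaw=[110,110,110,110,110,110,110,110,110,110], dp=[[0.0531,-0.0341,0],[0.0531,-0.0341,0],[0.0531,-0.0341,0],[0.0531,-0.0341,0],[0.0531,-0.0341,0],[0.0531,-0.0341,0],[0.0531,-0.0341,0],[0.0531,-0.0341,0],[0.0531,-0.0341,0],[0.0531,-0.0341,0]], rotation=[[0,0,0],[0,0,0],[0,0,0],[0,0,0],[0,0,0],[0,0,0],[0,0,0],[0,0,0],[0,0,0],[0,0,0]], squeeze=25)

```text
clock: 1.35
position: [0.493, -0.2483, 0.2312]
tool_rot: [-3.141, 0.0, 0.223]
force: [-0.1, 0.5, 0.9]
grip_width: 0.0484
```

Call:
move_arm(jaw=[110,110,110,110], dp=[[0,0,0],[0,0,0],[0,0,0],[0,0,0]], rotation=[[0,0,0.043],[0,0,0.043],[0,0,0.043],[0,0,0]])

```text
clock: 1.85
position: [0.492, -0.2495, 0.2311]
tool_rot: [3.142, 0.0, -0.182]
force: [0.4, -0.0, -0.6]
grip_width: 0.0487
```

Run:
```python
from h import *
cv2.imwrite("pics/t1.png",np.vstack([cv2.resize(grab_frame("top")[150:290,360:500],(560,560),interpolation=2)]))
o=bot.observe();print(o["qpos"],o["position"],o["tool_rot"],o["force"],o["grip_width"])
```

```text
[ 0.42336735  0.40610823 -0.0823326   1.79293962  0.04020785  0.94450111
 -1.42594483] [ 0.49206968 -0.24949352  0.23113892] [ 3.14157099e+00  3.50724951e-04 -1.79265920e-01] [-0.75193692 -0.66555019  0.38180484] 0.048272961703979045
```

Call:
move_arm(jaw=[110,110,110,110,110,110,110], dp=[[0,0,0.05],[0,0,0.05],[0,0,0.05],[0,0,0.04],[0,0,0.03],[0,0,0.031],[0,0,0]], rotation=[[0,0,0],[0,0,0],[0,0,0],[0,0,0],[0,0,0],[0,0,0],[0,0,0]])

```text
clock: 2.78
position: [0.4911, -0.2492, 0.0291]
tool_rot: [-3.141, 0.003, -0.18]
force: [0.3, -0.6, -0.1]
grip_width: 0.0488
```

Run:
```python
from h import *
a=cv2.resize(grab_frame("top")[170:270,360:460],(400,400),interpolation=2)
u,v=p("scene",[.5,-.25,.05]).astype(int);print(u,v)
b=cv2.resize(grab_frame("scene")[v-60:v+40,u-50:u+50],(400,400),interpolation=2)
cv2.imwrite("pics/t2.png",np.hstack([a,b]))
```

```text
273 163
```

View pics/t2.png

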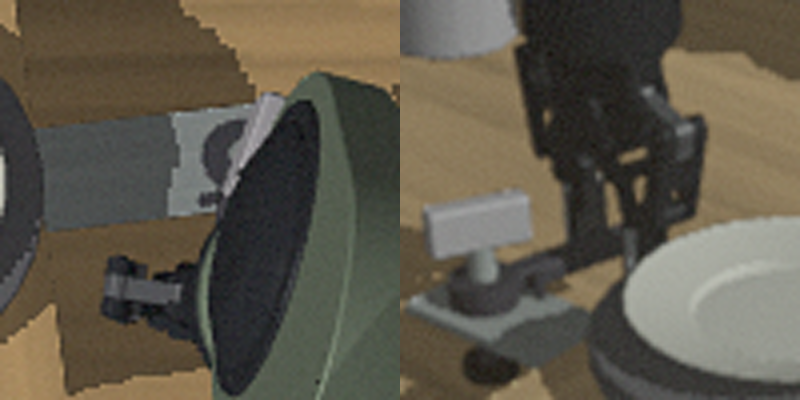

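Call:
move_arm(jaw=[200,255,255,255], dp=[[0,0,0],[0,0,0],[0,0,0],[0,0,0]], rotation=[[0,0,0],[0,0,0],[0,0,0],[0,0,0]], squeeze=25)

```text
clock: 3.38
position: [0.4924, -0.2504, 0.0314]
tool_rot: [3.141, -0.001, -0.182]
force: [-2.8, -4.1, 6.5]
grip_width: 0.0153
```

Call:
move_arm(jaw=[255,255,255,255,255], dp=[[0.0005,0.0098,0],[0.0005,0.0098,0],[0.0005,0.0098,0],[0.0005,0.0098,0],[0.0005,0.0098,0]], rotation=[[0,0,-0.0333],[0,0,-0.0333],[0,0,-0.0333],[0,0,-0.0333],[0,0,-0.0333]])

```text
clock: 4.0
position: [0.4957, -0.2886, 0.0314]
tool_rot: [3.141, -0.001, 0.344]
force: [1.0, 3.6, 4.9]
grip_width: 0.0155
```

Call:
move_arm(jaw=[255,255,255,255,255,255], dp=[[0.0005,0.0098,0],[0.0005,0.0098,0],[0.0005,0.0098,0],[0.0005,0.0098,0],[0.0005,0.0098,0],[0,0,0]], rotation=[[0,0,-0.0333],[0,0,-0.0333],[0,0,-0.0333],[0,0,-0.0333],[0,0,-0.0333],[0,0,0]])

```text
clock: 4.75
position: [0.5181, -0.3204, 0.0314]
tool_rot: [3.14, -0.001, 0.866]
force: [-0.2, 3.0, 8.0]
grip_width: 0.0154
```

Call:
move_arm(jaw=[255,255], dp=[[0,0.0033,0],[0,0,0]], rotation=[[0,0,-0.0111],[0,0,0]])

```text
clock: 5.0
position: [0.52, -0.322, 0.0315]
tool_rot: [3.14, -0.001, 0.9]
force: [1.3, 2.3, 5.6]
grip_width: 0.0154
```

Call:
move_arm(jaw=[150,100,100,100,100,100,100], dp=[[0,0,0],[0,0,0],[0,0,-0.03],[0,0,-0.05],[0,0,-0.06],[0,0,-0.06],[0,0,0]], rotation=[[0,0,0],[0,0,0],[0,0,0],[0,0,0],[0,0,0],[0,0,0],[0,0,0]])

```text
clock: 5.88
position: [0.5204, -0.3229, 0.1941]
tool_rot: [3.136, -0.001, 0.898]
force: [0.1, 0.8, -0.2]
grip_width: 0.0521
```

Call:
move_arm(jaw=[100,100,100,100,100,100], dp=[[-0.065,0,0],[-0.065,0,0],[-0.065,0,0],[-0.065,0,0],[0,0,0],[0,0,0]], rotation=[[0,0,0],[0,0,0],[0,0,0],[0,0,0],[0,0,0],[0,0,0]])

```text
clock: 6.62
position: [0.3896, -0.4843, 0.1899]
tool_rot: [-3.141, -0.001, 0.898]
force: [0.2, 0.1, 0.1]
grip_width: 0.0521
```

Run:
```python
from h import *
im=grab_frame("top");cv2.imwrite("pics/top3f.png",im)
cv2.imwrite("pics/t3.png",cv2.resize(im[160:280,360:500],None,fx=5,fy=5,interpolation=2))
```

```text
(no output)
```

View pics/t3.png

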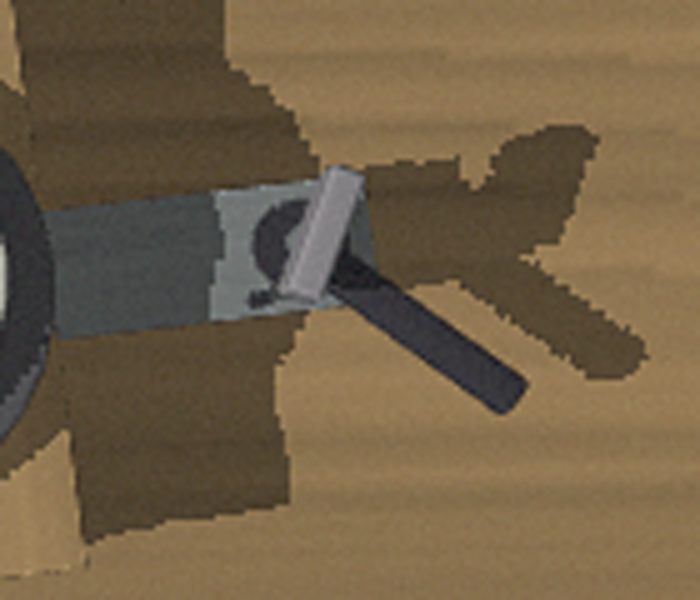

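Run:
```python
from h import *
f=lambda x,y,z:w("top",360+x/5,160+y/5,z)
a,b=f(277,505,.053),f(515,399,.053)
m=(a+b)/2;d=b-a;h=np.sqrt(.01-d@d/4);n=np.array([-d[1],d[0]])/np.linalg.norm(d)
for s in(1,-1):print(m+s*h*n, "ang",np.degrees(2*np.arcsin(np.linalg.norm(d)/.2)))
print(a,b,"nut",f(302,240,.05),"screw base",f(372,200,.04))
# arm edges: line fit using gradient
im=cv2.imread("pics/top3f.png")
an=lambda v:np.degrees(np.arctan2(v[1],v[0]))
print(an(f(60,338,.04)-f(340,306,.04)), an(f(50,210,.04)-f(320,180,.04)))
print("mid-arm at px", (f(200,195,.04)+f(200,322,.04))/2, np.linalg.norm(f(200,195,.04)-f(200,322,.04)))
```

```text
[ 0.56758251 -0.26160545] ang 59.25800017886618
[ 0.4064676  -0.32691583] ang 59.25800017886618
[ 0.46845246 -0.24844369] [ 0.50559766 -0.3400776 ] nut [ 0.56793714 -0.26386845] screw base [ 0.583755   -0.29406465]
95.05773445708621 94.94069843094502
mid-arm at px [ 0.56285915 -0.22656703] 0.049042574038822645
```

```bash
cat > fit.py <<'E'
from h import *
from scipy.ndimage import map_coordinates, gaussian_filter1d
from scipy.optimize import least_squares
im=cv2.imread("pics/top0.png").astype(float)
segs=[((-110,100),(110,100),72),((-110,268),(-110,105),72),((110,110),(110,268),72),((-25,-28),(-25,90),40),((25,20),(25,90),40)]
S=[]
for a,b,z in segs:
    for t in np.linspace(.04,.96,40): S.append(((np.array(a)*(1-t)+np.array(b)*t)/1e3,z/1e3,np.array([-(b[1]-a[1]),b[0]-a[0]])/np.hypot(b[0]-a[0],b[1]-a[1]),segs.index((a,b,z))))
def W(q,P):
    c,s=np.cos(q[2]),np.sin(q[2]);return np.array([q[0]+c*P[0]-s*P[1],q[1]+s*P[0]+c*P[1]])
def run(q,R):
  obs=[]
  for P,z,n,i in S:
    offs=np.linspace(-R,R,int(R*4000)+1)
    uv=np.array([p("top",[*W(q,P+o*n),z]) for o in offs])
    prof=np.array([map_coordinates(im[:,:,k],[uv[:,1],uv[:,0]],order=1) for k in range(3)])
    g=np.abs(gaussian_filter1d(prof,3,axis=1,order=1)).sum(0);j=g[3:-3].argmax()+3
    obs.append((uv[j],z,P,n,i,g[j],offs[j]))
  O=[o for o in obs if o[5]>8]
  X=[w("top",*o[0],o[1]) for o in O]
  def res(q):
    c,s=np.cos(q[2]),np.sin(q[2])
    return [1e3*(np.array([c*(x[0]-q[0])+s*(x[1]-q[1]),-s*(x[0]-q[0])+c*(x[1]-q[1])])-o[2])@o[3] for x,o in zip(X,O)]
  r=least_squares(res,q,loss="soft_l1",f_scale=.7);rr=np.array(res(r.x));ii=np.array([o[4] for o in O])
  print(r.x[:2].round(4),np.degrees(r.x[2]).round(2),[(k,(ii==k).sum(),np.median(rr[ii==k]).round(2)) for k in range(5)])
  return r.x
q=np.array([.5668,-.2623,np.radians(5)])
for R in(.006,.005,.004,.004):q=run(q,R)
E
python3 fit.py
```

```text
Traceback (most recent call last):
  File "fit.py", line 28, in <module>
    for R in(.006,.005,.004,.004):q=run(q,R)
                                    ~~~^^^^^
  File "fit.py", line 15, in run
    uv=np.array([p("top",[*W(q,P+o*n),z]) for o in offs])
                 ~^^^^^^^^^^^^^^^^^^^^^^^
  File "h.py", line 8, in p
    c=calibration(name);K=np.array(c["camera_matrix"]);T=np.linalg.inv(np.array(c["T"]))
ValueError: time passes only in moves, steps and waits
```

```bash
sed -i 's/^from workcell.*/from workcell import bot, grab_frame, calibration as _cal\nimport functools\ncalibration=functools.cache(_cal)/' h.py; python3 fit.py
```

```text
[ 0.5678 -0.2626] 5.17 [(0, np.int64(24), np.float64(0.08)), (1, np.int64(5), np.float64(0.47)), (2, np.int64(8), np.float64(0.43)), (3, np.int64(19), np.float64(-0.13)), (4, np.int64(4), np.float64(0.37))]
[ 0.5677 -0.2627] 5.13 [(0, np.int64(23), np.float64(0.11)), (1, np.int64(4), np.float64(0.44)), (2, np.int64(8), np.float64(0.62)), (3, np.int64(19), np.float64(-0.04)), (4, np.int64(4), np.float64(0.45))]
[ 0.5675 -0.2627] 5.1 [(0, np.int64(22), np.float64(-0.01)), (1, np.int64(4), np.float64(0.59)), (2, np.int64(7), np.float64(0.46)), (3, np.int64(19), np.float64(0.3)), (4, np.int64(4), np.float64(0.08))]
[ 0.5675 -0.2627] 5.11 [(0, np.int64(22), np.float64(0.01)), (1, np.int64(4), np.float64(0.57)), (2, np.int64(7), np.float64(0.42)), (3, np.int64(18), np.float64(-0.04)), (4, np.int64(4), np.float64(-0.04))]
```

Call:
move_arm(jaw=[110,110,110,110,110,110,110,110,110,110], dp=[[0,0,0],[0,0,0],[0,0,0],[0,0,0],[0,0,0],[0,0,0],[0,0,0],[0,0,0],[0,0,0],[0,0,0]], rotation=[[0,0,-0.058],[0,0,-0.058],[0,0,-0.058],[0,0,-0.058],[0,0,-0.058],[0,0,-0.058],[0,0,-0.058],[0,0,-0.058],[0,0,-0.058],[0,0,-0.058]])

```text
clock: 7.92
position: [0.3906, -0.4837, 0.1904]
tool_rot: [3.141, 0.0, 2.729]
force: [-0.6, -0.7, 0.0]
grip_width: 0.0485
```

Call:
move_arm(jaw=[110,110,110,110,110,110,110,110], dp=[[-0.015,0.057,0],[-0.015,0.057,0],[-0.015,0.057,0],[-0.015,0.057,0],[-0.015,0.057,0],[-0.015,0.057,0],[0,0,0],[0,0,0]], rotation=[[0,0,0],[0,0,0],[0,0,0],[0,0,0],[0,0,0],[0,0,0],[0,0,0],[0,0,0]])

```text
clock: 8.93
position: [0.5671, -0.2639, 0.1903]
tool_rot: [-3.141, -0.0, 2.722]
force: [0.3, 0.2, -0.5]
grip_width: 0.0486
```

Call:
move_arm(jaw=[110,110,110,110,110,200,255,255,255], dp=[[0,0.0016,0.04],[0,0,0.045],[0,0,0.04],[0,0,0.033],[0,0,0],[0,0,0],[0,0,0],[0,0,0],[0,0,0]], rotation=[[0,0,0],[0,0,0],[0,0,0],[0,0,0],[0,0,0],[0,0,0],[0,0,0],[0,0,0],[0,0,0]], squeeze=25)

```text
clock: 10.05
position: [0.5679, -0.2641, 0.0654]
tool_rot: [-3.141, 0.002, 2.72]
force: [-1.5, -1.9, 6.0]
grip_width: 0.0133
```

Call:
move_arm(jaw=[255,255,255,255,255,255,255,255,255,255], dp=[[0,0,0],[0,0,0],[0,0,0],[0,0,0],[0,0,0],[0,0,0],[0,0,0],[0,0,0],[0,0,0],[0,0,0]], rotation=[[0,0,0.0375],[0,0,0.0375],[0,0,0.0375],[0,0,0.0375],[0,0,0.0375],[0,0,0.0375],[0,0,0.0375],[0,0,0.0375],[0,0,0.0374],[0,0,0]])

```text
clock: 11.3
position: [0.5661, -0.2654, 0.0654]
tool_rot: [-3.139, 0.003, 1.657]
force: [-13.4, -6.4, 14.5]
grip_width: 0.0137
```

Call:
move_arm(jaw=[255,255], dp=[[0,0,0],[0,0,0]], rotation=[[0,0,0],[0,0,0]])

```text
clock: 11.55
position: [0.5661, -0.2654, 0.0654]
tool_rot: [-3.139, 0.003, 1.659]
force: [-12.9, -5.9, 15.8]
grip_width: 0.0137
```

Call:
move_arm(jaw=[170,110,110,110,110,110,110], dp=[[0,0,0],[0,0,0],[0,0,0],[0,0,-0.03],[0,0,-0.05],[0,0,-0.04],[0,0,-0.04]], rotation=[[0,0,0],[0,0,0],[0,0,0],[0,0,0],[0,0,0],[0,0,0],[0,0,0]])

```text
clock: 12.42
position: [0.5676, -0.2632, 0.1933]
tool_rot: [3.141, -0.0, 1.661]
force: [0.2, -0.9, -0.1]
grip_width: 0.0488
```

Call:
move_arm(jaw=[110,110,110,110,110,110,110], dp=[[-0.047,-0.037,0],[-0.047,-0.037,0],[-0.047,-0.037,0],[-0.047,-0.037,0],[-0.047,-0.037,0],[0,0,0],[0,0,0]], rotation=[[0,0,0],[0,0,0],[0,0,0],[0,0,0],[0,0,0],[0,0,0],[0,0,0]])

```text
clock: 13.3
position: [0.4375, -0.4632, 0.1921]
tool_rot: [3.141, -0.001, 1.661]
force: [0.7, -0.5, 0.2]
grip_width: 0.0485
```

Run:
```python
from h import *
im=np.mean([grab_frame("top") for _ in range(6)],0);cv2.imwrite("pics/top4f.png",im)
cv2.imwrite("pics/t4.png",cv2.resize(im[180:270,370:490],None,fx=6,fy=6,interpolation=2))
```

```text
[ WARN:0@3.717] global loadsave.cpp:1063 imwrite_ Unsupported depth image for selected encoder is fallbacked to CV_8U.
```

View pics/t4.png

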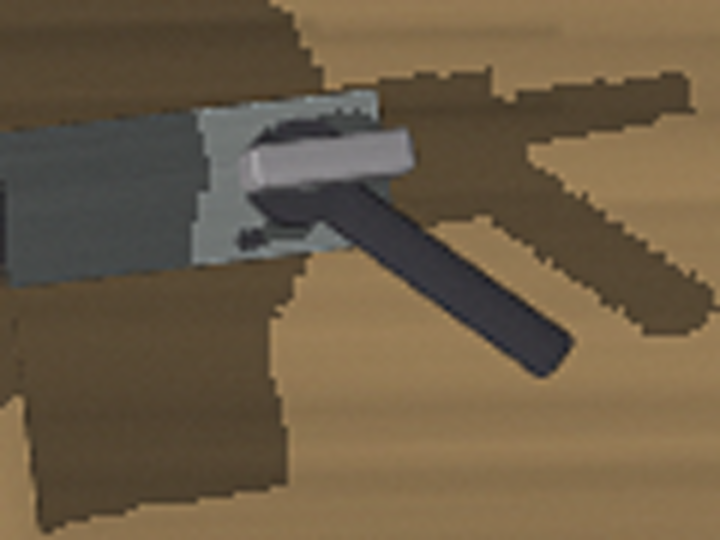

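```bash
cat > bar.py <<'E'
from h import *
import sys
from scipy.ndimage import map_coordinates, gaussian_filter1d
im=cv2.imread(sys.argv[1]).astype(float)
C=np.array([.5675,-.2627])
def edge(a0,z,off,t,R=.005):
    "fit edge line parallel to direction a0 at lateral offset; returns angle"
    for _ in range(3):
        d=np.array([np.cos(a0),np.sin(a0)]);n=np.array([-d[1],d[0]]);X=[]
        o=np.linspace(-R,R,81)
        for s in t:
            P=[C+s*d+(off+k)*n for k in o]
            uv=np.array([p("top",[*q,z]) for q in P])
            pr=np.array([map_coordinates(im[:,:,k],[uv[:,1],uv[:,0]],order=1) for k in range(3)])
            g=np.abs(gaussian_filter1d(pr,5,axis=1,order=1)).sum(0);g[:5]=g[-5:]=0
            j=np.average(o,weights=g**4);X.append((s,off+j))
        X=np.array(X);k=np.polyfit(X[:,0],X[:,1],1)
        for _ in range(3):
            r=abs(X[:,1]-np.polyval(k,X[:,0]));k=np.polyfit(X[r<2*np.median(r)+1e-4,0],X[r<2*np.median(r)+1e-4,1],1)
        a0+=np.arctan(k[0]);off=k[1]
    return np.degrees(a0).round(2),(off*1e3).round(2),(np.median(r)*1e3).round(2)
a=np.radians(95.1)
print("arm",edge(a,.04,.025,np.linspace(0,.085,40)),edge(a,.04,-.025,np.linspace(-.01,.085,40)))
t=np.linspace(-.019,.019,40)
print("bar",edge(a,.094,.007,t,.004),edge(a,.094,-.007,t,.004))
E
python3 bar.py pics/top4f.png
```

```text
arm (np.float64(96.15), np.float64(24.25), np.float64(0.4)) (np.float64(95.16), np.float64(-24.61), np.float64(0.3))
bar (np.float64(95.25), np.float64(6.75), np.float64(0.25)) (np.float64(95.0), np.float64(-5.99), np.float64(0.29))
```

Call:
move_arm(jaw=[110,110,110,110,110,110,110,110,110,110], dp=[[0,0,0],[0,0,0],[0,0,0],[0,0,0],[0,0,0],[0.0506,-0.0072,0],[0.0506,-0.0072,0],[0.0506,-0.0072,0],[0.0506,-0.0072,0],[0,0,0]], rotation=[[0,0,0.0484],[0,0,0.0484],[0,0,0.0484],[0,0,0.0484],[0,0,0.0484],[0,0,0],[0,0,0],[0,0,0],[0,0,0],[0,0,0]])

```text
clock: 14.85
position: [0.5216, -0.319, 0.1924]
tool_rot: [3.141, -0.002, 0.906]
force: [-0.4, -0.8, -0.1]
grip_width: 0.0491
```

Call:
move_arm(jaw=[110,110,110,110,110,110,200,255,255,255], dp=[[-0.003,0.0013,0.05],[0,0,0.05],[0,0,0.045],[0,0,0.03],[0,0,0.027],[0,0,0],[0,0,0],[0,0,0],[0,0,0],[0,0,0]], rotation=[[0,0,0],[0,0,0],[0,0,0],[0,0,0],[0,0,0],[0,0,0],[0,0,0],[0,0,0],[0,0,0],[0,0,0]])

```text
clock: 16.1
position: [0.5191, -0.3254, 0.0315]
tool_rot: [3.141, 0.0, 0.901]
force: [-3.2, 1.5, 6.3]
grip_width: 0.0156
```

Call:
move_arm(jaw=[255,255,255,255,255,255,255,255,255,255], dp=[[0.0005,-0.0103,0],[0.0005,-0.0103,0],[0.0005,-0.0103,0],[0.0005,-0.0103,0],[0.0005,-0.0103,0],[0.0005,-0.0103,0],[0.0005,-0.0103,0],[0.0005,-0.0103,0],[0.0005,-0.0103,0],[0,0,0]], rotation=[[0,0,0.0333],[0,0,0.0333],[0,0,0.0333],[0,0,0.0333],[0,0,0.0333],[0,0,0.0333],[0,0,0.0333],[0,0,0.0333],[0,0,0.0333],[0,0,0]])

```text
clock: 17.35
position: [0.4882, -0.26, 0.0314]
tool_rot: [3.141, 0.001, -0.043]
force: [-8.4, 0.6, 11.0]
grip_width: 0.0154
```

Call:
move_arm(jaw=[255,255,255], dp=[[0.0003,-0.007,0],[0,-0.003,0],[0,0,0]], rotation=[[0,0,0.0222],[0,0,0.01],[0,0,0]])

```text
clock: 17.73
position: [0.4889, -0.2523, 0.0314]
tool_rot: [3.141, 0.001, -0.143]
force: [-9.8, 0.7, 12.1]
grip_width: 0.0156
```

Call:
move_arm(jaw=[255,255], dp=[[0,-0.0026,0],[0,0,0]], rotation=[[0,0,0.0083],[0,0,0]])

```text
clock: 17.98
position: [0.4892, -0.2503, 0.0314]
tool_rot: [3.141, 0.001, -0.169]
force: [-7.9, 1.2, 12.0]
grip_width: 0.0158
```

Call:
move_arm(jaw=[255,255], dp=[[0,-0.0026,0],[0,0,0]], rotation=[[0,0,0.0083],[0,0,0]])

```text
clock: 18.23
position: [0.4894, -0.2497, 0.0314]
tool_rot: [3.14, 0.0, -0.196]
force: [-9.1, -7.3, 9.9]
grip_width: 0.0156
```

Call:
move_arm(jaw=[255,255], dp=[[0,-0.002,0],[0,0,0]], rotation=[[0,0,0],[0,0,0]])

```text
clock: 18.48
position: [0.4894, -0.2495, 0.0315]
tool_rot: [3.139, -0.0, -0.196]
force: [-10.0, -14.7, 8.5]
grip_width: 0.0153
```

Call:
move_arm(jaw=[170,110,110,110,110,110,110], dp=[[0,0,0],[0,0,0],[0,0,0],[0,0,-0.03],[0,0,-0.05],[0,0,-0.06],[0,0,-0.06]], rotation=[[0,0,0],[0,0,0],[0,0,0],[0,0,0],[0,0,0],[0,0,0],[0,0,0]])

```text
clock: 19.35
position: [0.4905, -0.2463, 0.1921]
tool_rot: [-3.141, 0.0, -0.194]
force: [0.4, -0.5, 0.5]
grip_width: 0.0487
```

Call:
move_arm(jaw=[110,110,110,110,110,110], dp=[[0,0.06,0],[0,0.06,0],[0,0.06,0],[0,0.06,0],[0,0,0],[0,0,0]], rotation=[[0,0,0],[0,0,0],[0,0,0],[0,0,0],[0,0,0],[0,0,0]])

```text
clock: 20.1
position: [0.4536, -0.4344, 0.1903]
tool_rot: [-3.141, 0.0, -0.194]
force: [-0.5, -0.3, -1.2]
grip_width: 0.0486
```

```bash
python3 - <<'E'
from h import *
im=np.mean([grab_frame("top") for _ in range(6)],0).astype(np.uint8);cv2.imwrite("pics/top5f.png",im)
cv2.imwrite("pics/t5.png",cv2.resize(im[170:270,370:490],None,fx=6,fy=6,interpolation=2))
E
python3 bar.py pics/top5f.png
```

```text
arm (np.float64(95.15), np.float64(25.32), np.float64(0.29)) (np.float64(95.19), np.float64(-24.62), np.float64(0.29))
bar (np.float64(95.45), np.float64(6.72), np.float64(0.25)) (np.float64(95.01), np.float64(-5.99), np.float64(0.28))
```

View pics/t5.png

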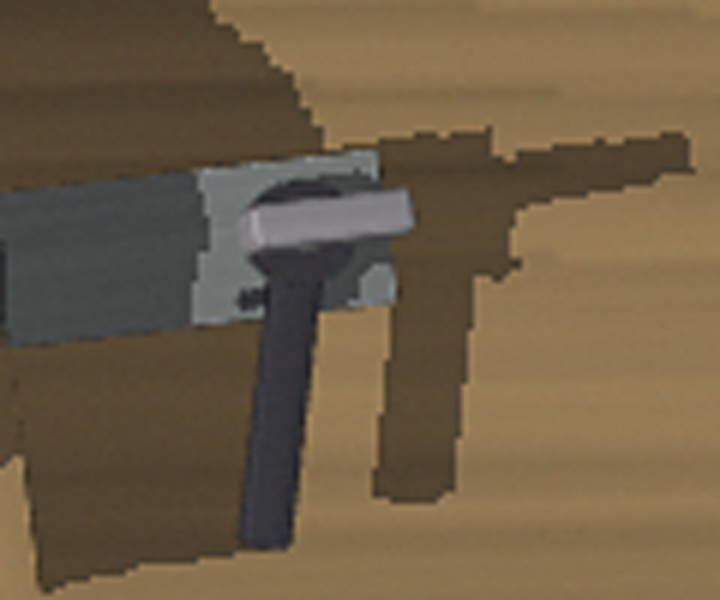

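```bash
python3 -c "
from workcell import workorder; print(workorder.job_done())"
```

```text
the job is handed in; nothing more can be done
None
```

I did the job in the order asked and handed it in at about 20 s on the robot's clock, with the gripper open and clear of the bracket.

- **Loosening:** I pinched the jam-nut lever and swung it anticlockwise about 61–62°, to near the loose stop. The picture afterwards showed the bar head had not moved.
- **Screw:** I gripped the bar head and turned it clockwise about 61° until it lay in line with the arm.
- **Tightening:** I swung the lever back until it met the tight stop. The side force rose to about 15 N and the lever stopped moving.

**Last checks:** in the final top view the bar's direction measured about 95.2° and the arm's about 95.2°. Before tightening the bar measured about 95.1°, so the screw did not visibly shift. The lever tip was back within about a pixel of its starting place.

**What disagreed:**
- After the screw turn, one arm edge measured 96.15° against 95.16° for the other. Both agreed (95.15° and 95.19°) in the final picture.
- The two edges of the bar differ by about 0.4°, so the alignment is good to roughly half a degree.
- The lever tip as seen in the first picture suggested a tight-stop angle about 2° off the value worked out from the bracket's fitted direction. I relied on the felt stop rather than on either angle.

The arm never went near the other bracket.

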